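Latch the control unit's panel and refit its push-on knob

TASK

The blue control unit lies on its back with its panel upward and its knob off. First swing the red-tipped steel hasp over all the way down onto its brass staple. Then pick up the black knob by its grip bar, turn it so that the flat in its hole matches the flat of the D-shaft (red mark on the knob pointing the same way as the red mark on the shaft's collar), push it fully home on the shaft, press it down against the shaft's spring at least half-way down its travel, and finish still gripping the knob and holding it pressed down; leave the hasp closed and the other things on the bench where they are.

Things in the scene. Friction and masses are not known exactly. Their poses are not given: they have to be found in the camera images.
- unit: Blue control unit, fixed to the bench, 150 mm (its x) by 120 mm (its y) by 45 mm high, aluminium panel on top (45 mm above the worktop). Origin at the centre of its underside; z up. In its frame the shaft axis stands at x = -27, y = -18 mm and the hasp hinge at x = +40, y = +61 mm.
- latch (a joint): Angle of the steel hasp flap, rad: 0 = closed, lying flat over the panel with the brass staple through its slot; 1.57 = upright; grows as it swings up and outward over the unit's +y edge (limit 2.1). Starts open at 1.3 to 1.9. It has light hinge friction and stays where it is left: about 0.5 N at its tip moves it.
- latch_hinge (a point): Middle of the hasp's hinge line, 48 mm above the worktop at the unit's +y edge; axes as the unit's. The hinge line runs along the unit's x; the closed flap points along the unit's -y.
- latch_tip (a point): Centre of the red tip of the hasp flap, on its mid-plane, 52 mm from the hinge line. Flap: 56 mm long from the hinge, 26 mm wide, 3 mm thick; slot between 23 and 45 mm from the hinge. The staple rises 13 mm above the panel, 29 to 41 mm from the hinge line, and does not obstruct the fingers.
- knob_grip (a point): Loose black knob, about 50 g, standing on the bench, 38 mm high. Point on its axis at the centre of its grip bar, 28 mm above its underside. Bar: 34 mm along this frame's x, 12 mm wide along y, 18 to 38 mm above the underside. Below it the round skirt: diameter 38 mm, 0 to 18 mm. A red line marks the bar's +x end. z up.
- knob_hole (a point): Centre of the mouth of the D-shaped hole in the knob's underside; axes as knob_grip. Hole diameter 11.4 mm, its flat 3.3 mm from the axis on the +x side (below the red line), 15.5 mm deep.
- shaft_seat (a point): Point on the shaft's axis at the top of its steel collar (diameter 28 mm), 8 mm above the panel, 53 mm above the worktop when not pressed; z up. A red mark on the collar points along +x, to the shaft's flat side. The knob is home when its underside rests on the collar (knob_grip 28 mm above this point).
- shaft_tip (a point): Tip of the brass D-shaft, 13.5 mm above shaft_seat, same axes. Diameter 10 mm, flat 2.5 mm from the axis on +x, small chamfer at the tip. The knob fits with its x axis pointing the same way as this x (play 0.19 rad either way). The shaft can turn against friction of 0.04 N m and stays where left; it starts up to 0.7 rad either way from the unit's x.
- plunger (a joint): How far the shaft with its collar is pressed into the panel, m: 0 = up (rest), 0.006 = stop. Spring: 3 N to start it moving, 0.8 N more per mm, 7.8 N at the stop.
- battery: Bystander: green and tan block battery lying on its side, 27 x 50 x 18 mm; origin at the centre of its underside.
- eye_loupe: Bystander: black eye loupe standing on its wide end, 36 mm across, 34 mm high; origin at the centre of its underside.
- round_level: Bystander: round yellow-green bubble level, 36 mm across, 10 mm high; origin at the centre of its underside.
- fine_driver: Bystander: small green-handled screwdriver lying on the bench, 126 mm long along its y, 12 mm thick; origin at the centre of its underside.
Not all that is in view belongs to the job. What is shaped like the part that bears knob_grip but brown or turquoise is not meant.

How it is judged:
By the outcome, as a careful person would: the job done as asked, in the order asked, and still so for the second after the job is handed in, while the arm keeps its last pose, push and grip.
It also fails if it takes over 58 s, if anything falls off the work surface, if the arm or the gripper's body presses on something with over 40 N, if the wrist force passes 120 N, or if a joint passes its speed limit or range.

ROBOT

A 7-joint arm with a two-finger parallel gripper is mounted at the origin on a cart in front of the work surface, level with it; the furniture and walls round the work are solid. World frame = base frame: x ahead of the robot, y to its left, z up, the work surface at z = 0. Lengths are in m, angles in degrees, forces in N, time in s.
With the tool pointing down it reaches from about 0.4 to 0.9 m from the base axis. Payload 5.6 kg.
Tool frame: the origin (TCP) lies at the very end of the fingers, on their centre line; the grasp point (between the pads) lies 19 mm behind it; z points along the fingers, y is the line along which they close (so a half turn about z gives the same grasp; the last joint's range is limited). The gripper opens to 92 mm and grips with 3 to 60 N. Pads are 20 mm wide; open, the fingers measure 128 mm over their backs; the gripper's body (75 mm by 189 mm) begins 69 mm behind the grasp point.
Start: joints at [74.026, 26.786, -0.665, 91.828, 0.344, 61.387, -3.226], TCP at [0.152, -0.632, 0.215] pointing down, gripper open.
Joint ranges: [-144.91, 144.91], [-17.63, 115.5], [-89.93, 88.59], [15.96, 139.68], [-74.01, 254.01], [8.47, 105.57], [-167.45, 167.45]. Speed limits (degrees/s): [147.25, 147.25, 180, 180, 180, 180, 180].

INTERFACE

Orientations are given as a 3x3 rotation matrix whose columns are the frame's x, y, z axes.
In Python, from workcell import monitor, grab_frame, get_calibration, robot gives the robot as it stands. The module is installed in compiled form; this text tells all that it offers.
- The arm moves only by the tool send_rows, never from a script. Its argument "commands" is a list of rows, each a list of 3 entries, a list of its own where there are three numbers: the shift along the tool's x, y, z in m, then the turn, a rotation vector about the tool's x, y, z in degrees, then the opening, from 0 (shut) to 1 (fully open). In form: [[[x, y, z], [wx, wy, wz], claw], ...]. A call has 1 to 8 rows; each row shifts and turns the commanded pose from where the row before left it, along the tool's axes as they then stand; what a row does not reach is not made up. A row lasts 1/12 s, in which the tool goes at most 41.7 mm and 7.16 degrees, less where a joint would pass 70% of its speed; a pose out of reach is approached as far as the arm can. A call is refused whole if a number of a shift passes 0.0417 or a number of a turn 7.16, either way. A call with a gripper value outside its range is refused whole. The fingers move at their own pace and stop on an object; "grip_force" is the grip in N (left out, the last holds). Time passes only in rows, so rows that do not move let the fingers close. It gives the time, the measured TCP pose, the force, the opening and the grip force at its end, in the units of the state.
- monitor.observe(): the state, without advancing time (a new reading comes with each control period).
- grab_frame(name): name is "scene" or "side" or "wrist"; returns the picture (384x512x3 uint8, blue, green, red); there is no depth.
- get_calibration(name): a dict with "fx", "fy", "cx", "cy" (pixels), "xyz" and "orientation" of the camera in the world; the wrist camera has in their place "mount" (4x4, takes a point from camera to tool coordinates, whose origin is the TCP and whose axes are the flange's). Camera axes: x right, y up, looking along -z (the intrinsics and any distortion apply to the point x, -y, -z); pixel columns grow to the right and rows downward; lengths in m; the calibration is good to about 2 mm. A picture is of the moment at which its call begins: read the wrist's pose just before it. get_calibration takes no time and is no camera call.
- robot.sign_off(): hands the job in; it is judged then, once.
The state is a dict: "t": time; "joints": joint angles; "qvel": joint speeds; "joint_efforts": joint torques, N m; "position": TCP position; "tool_rot": TCP orientation; "force": force on the tool from outside, world axes, zero at the start; "ft_torque": the same for the moment, N m; "opening": finger opening in m; "grasp_force": force on a finger pad.
Only numpy, scipy, OpenCV 4.12 (cv2) and the standard library are available. Lean on these libraries where they do the work, as an engineer would, in place of code of your own. Each camera call takes 0.05 s, during which the arm holds its last target. There are 200 camera calls.

## Working session

There is one attempt and no reset: what is moved stays moved. The work goes in short steps, Python scripts to look and compute and a tool call to move; the robot and the scene stay as the last step left them, time stands still between calls to the robot, and variables do not carry over. Pictures are saved under pics/ and viewed, at most 13 in all, crops included, and the job is handed in when it is done.

Besides the shell and the picture viewer there is one more tool, called after "Request:" as a command line: name --argument value ..., lists and objects as JSON in quotes. send_rows: Moves the arm, as the interface text tells. Its arguments: {"type":"object","properties":{"commands":{"type":"array","items":{"type":"array"}},"grip_force":{"type":"number"}},"required":["commands"]}

```bash
mkdir -p pics; cat > h.py <<'E'
import numpy as np, cv2
from workcell import monitor, grab_frame, get_calibration, robot
def cam(name, st=None):
    c=get_calibration(name)
    if name=="wrist":
        st=st or monitor.observe(); M=np.array(c["mount"]); R=np.array(st["tool_rot"]); p=np.array(st["position"])
        return c, R@M[:3,:3], R@M[:3,3]+p
    return c, np.array(c["orientation"]), np.array(c["xyz"])
def ray(C,u,v):
    c,R,o=C
    d=R@np.array([(u-c["cx"])/c["fx"],-(v-c["cy"])/c["fy"],-1.]); return o,d
def plane(C,u,v,z):
    o,d=ray(C,u,v); return o+d*(z-o[2])/d[2]
def proj(C,P):
    c,R,o=C; q=R.T@(np.array(P)-o); return c["cx"]+c["fx"]*q[0]/-q[2], c["cy"]+c["fy"]*q[1]/q[2]
def tri(C1,a,C2,b):
    o1,d1=ray(C1,*a);o2,d2=ray(C2,*b)
    s=np.linalg.lstsq(np.c_[d1,-d2],o2-o1,rcond=None)[0]
    return (o1+d1*s[0]+o2+d2*s[1])/2
E
python3 - <<'E'
from h import *
st=monitor.observe(); print({k:np.round(v,3).tolist() for k,v in st.items()})
for n in ("scene","side","wrist"):
    print(n,get_calibration(n)); cv2.imwrite(f"pics/{n}0.png",grab_frame(n))
a=[cv2.imread(f"pics/{n}0.png") for n in ("scene","side")]
E
```

```text
{'t': 0.0, 'joints': [74.028, 26.835, -0.666, 91.88, 0.345, 61.387, -3.227], 'qvel': [0.063, -0.095, 0.086, 0.003, 0.066, 0.049, -0.032], 'joint_efforts': [0.0, -52.058, -0.012, -24.375, -0.057, 0.018, 0.0], 'position': [0.152, -0.631, 0.214], 'tool_rot': [[0.972, 0.234, -0.001], [0.234, -0.972, 0.002], [-0.0, -0.002, -1.0]], 'force': [0.064, 0.569, 0.429], 'ft_torque': [-0.064, 0.074, 0.011], 'grasp_force': 0.0, 'opening': 0.092}
scene {'fx': 396.5225130768618, 'fy': 396.5225130768618, 'cx': 253.04753167189867, 'cy': 186.0306176831282, 'xyz': array([-0.1350219 ,  0.47249955,  0.39179045]), 'orientation': array([[-0.54568388,  0.31380463, -0.77701722],
       [-0.83766493, -0.17839547,  0.51622913],
       [ 0.02337874,  0.93257799,  0.36021066]])}
side {'fx': 450.073321034078, 'fy': 450.073321034078, 'cx': 262.9959613798991, 'cy': 185.4459358580788, 'xyz': array([ 0.15157281, -0.51601181,  0.60621752]), 'orientation': array([[ 0.82563565,  0.35917567, -0.43510758],
       [-0.56417653,  0.53314231, -0.63044755],
       [ 0.00553284,  0.76599746,  0.64281978]])}
wrist {'fx': 328.48208875379794, 'fy': 328.48208875379794, 'cx': 255.21090330863035, 'cy': 189.16064267519377, 'mount': array([[ 2.66583173e-04,  9.55679932e-01,  2.94407536e-01,
         8.60845710e-02],
       [ 9.99999693e-01, -3.76673324e-05, -7.83217647e-04,
         2.67312249e-05],
       [-7.37415840e-04,  2.94407654e-01, -9.55679648e-01,
        -1.69367297e-01],
       [ 0.00000000e+00,  0.00000000e+00,  0.00000000e+00,
         1.00000000e+00]])}
```

View pics/scene0.png

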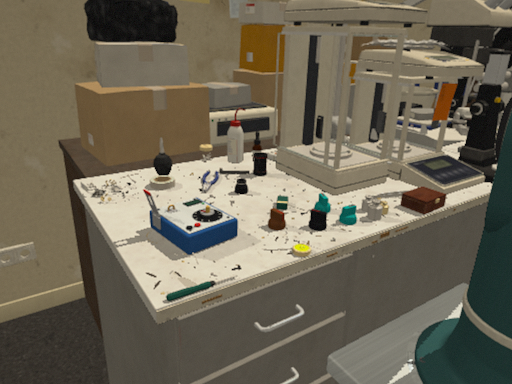

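View pics/side0.png

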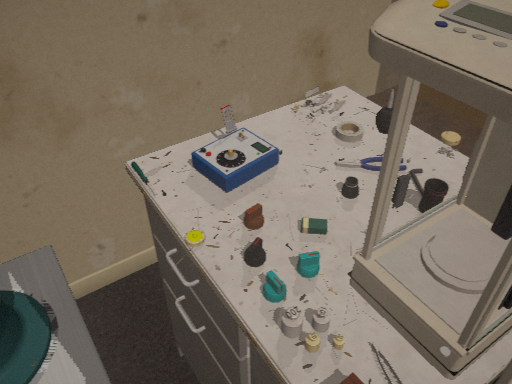

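The scene view shows the unit at (193,225), its hasp upright at (152,210) and the black knob at (318,218). In the side view these are at (235,157), (228,118) and (256,252). I'll make one montage of enlarged crops.

```bash
python3 - <<'E'
from h import *
a=cv2.imread("pics/scene0.png");b=cv2.imread("pics/side0.png")
f=lambda i,x,y,w,h,k:cv2.resize(i[y:y+h,x:x+w],(w*k,h*k),interpolation=cv2.INTER_CUBIC)
im=np.zeros((600,800,3),np.uint8)
im[:300,:400]=f(b,185,100,100,75,4); p=f(b,185,100,100,95,4); im[:380,:400]=p
im[:380,400:800]=f(a,145,180,100,95,4)
im[380:600,:200]=f(b,235,230,40,44,5); im[380:600,400:600]=f(a,300,200,40,44,5)
cv2.imwrite("pics/m.png",im)
C=cam("side");S=cam("scene")
print("knob top",tri(C,(257,241),S,(319,210)), plane(C,256,262,0), plane(S,318,228,0))
print("shaft",tri(C,(231,153),S,(207,209)))
E
```

```text
knob top [ 0.43972466 -0.07940945  0.03992083] [ 0.43475338 -0.08593889  0.        ] [ 0.42837259 -0.07380061  0.        ]
shaft [0.52604307 0.14450182 0.05749895]
```

View pics/m.png

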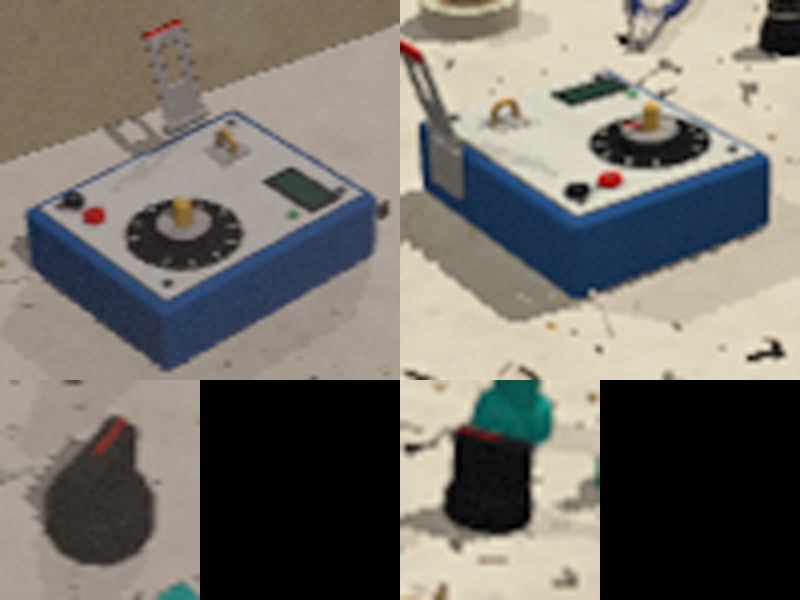

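```bash
python3 - <<'E'
from h import *
C=cam("side");S=cam("scene")
P=[plane(C,*p,0.045)[:2] for p in ((192.5,152.5),(225.8,175.5),(278.8,149.2),(243.3,128))]
Q=[plane(S,145+(x-400)/4,180+y/4,0.045)[:2] for x,y in ((422,122),(572,217),(768,155),(608,70))]
for p,q in zip(P,Q): print(np.round(p,4),np.round(q,4))
for T in (P,Q):
    l,b,r,t=T; c=sum(T)/4; d=(t-l)+(r-b); a=np.arctan2(d[1],d[0]); R=np.array([[np.cos(a),-np.sin(a)],[np.sin(a),np.cos(a)]])
    print("c",c,"yaw",np.degrees(a),"shaft",c+R@[-.027,-.018],"hinge",c+R@[.04,.061])
print("tip",tri(C,(225.5,106.8),S,(147.5,192)))
print("shafttip", tri(C,(185+183/4,100+200/4),S,(145+251/4,180+104/4)))
print("hasp base",tri(C,(185+190/4,100+128/4),S,(145+45/4,180+138/4)))
print("bar ends side", plane(C,235+120/5,230+42/5,.038),plane(C,235+97/5,230+72/5,.038))
E
```

```text
[0.4687 0.2078] [0.6004 0.2364]
[0.4874 0.1012] [0.4667 0.2131]
[0.6279 0.1154] [0.477  0.1024]
[0.6094 0.2283] [0.6155 0.1238]
c [0.54834706 0.16316697] yaw 7.031379246923871 shaft [0.52375356 0.14199719] hinge [0.58057905 0.22860472]
c [0.53989427 0.16890049] yaw -83.50686564889872 shaft [0.51895646 0.19369178] hinge [0.60502634 0.1360552 ]
tip [0.57647539 0.24811563 0.09889664]
shafttip [0.52503784 0.14365377 0.06507047]
hasp base [0.58205431 0.23112481 0.04233572]
bar ends side [ 0.45042674 -0.07203161  0.038     ] [ 0.43618637 -0.07919056  0.038     ]
```

```bash
python3 - <<'E'
from h import *
C=cam("side");S=cam("scene")
for p in ((355,268),(457,372),(511,345),(360,230),(350,380),(130,163),(345,88),(245,383)): print(p,plane(C,*p,0))
for p in ((278,160),(318,187),(387,172)): print("scene balance",plane(S,*p,0))
E
```

```text
(355, 268) [ 0.56853853 -0.19257238  0.        ]
(457, 372) [ 0.55792943 -0.41078808  0.        ]
(511, 345) [ 0.65894416 -0.42915806  0.        ]
(360, 230) [ 0.63953461 -0.13065024  0.        ]
(350, 380) [ 0.4254045  -0.33473051  0.        ]
(130, 163) [0.36060679 0.3076894  0.        ]
(345, 88) [9.96398712e-01 3.03060454e-01 1.11022302e-16]
(245, 383) [ 0.30289366 -0.25663499  0.        ]
scene balance [ 0.87011062 -0.29214029  0.        ]
scene balance [ 0.61528782 -0.24082552  0.        ]
scene balance [ 6.05799255e-01 -5.15852282e-01 -5.55111512e-17]
```

Request:
send_rows --commands '[[[0.026,-0.026,0],[0,0,0],1],[[0.026,-0.026,0],[0,0,0],1],[[0.026,-0.026,0],[0,0,0],1],[[0.026,-0.026,0],[0,0,0],1],[[0.026,-0.026,0],[0,0,0],1],[[0.026,-0.026,0],[0,0,0],1],[[0.026,-0.026,0],[0,0,0],1],[[0.026,-0.026,0],[0,0,0],1]]'

```text
t: 0.82
position: [0.306, -0.3795, 0.2145]
tool_rot: [[0.972, 0.233, -0.0], [0.233, -0.972, -0.0], [-0.0, 0.0, -1.0]]
force: [0.1, -0.8, 0.6]
opening: 0.0915
grasp_force: 0.0
```

Request:
send_rows --commands '[[[0.022,-0.032,0],[0,0,0],1],[[0.022,-0.032,0],[0,0,0],1],[[0.022,-0.032,0],[0,0,0],1],[[0.022,-0.032,0],[0,0,0],1],[[0.022,-0.032,0],[0,0,0],1],[[0.022,-0.032,0],[0,0,0],1],[[0.022,-0.032,0],[0,0,0],1],[[0,0,0],[0,0,0],1]]'

```text
t: 1.48
position: [0.4051, -0.1207, 0.215]
tool_rot: [[0.97, 0.244, 0.002], [0.244, -0.97, 0.002], [0.002, -0.001, -1.0]]
force: [-0.2, 0.0, 0.1]
opening: 0.0918
grasp_force: 0.0
```

```bash
python3 - <<'E'
from h import *
st=monitor.observe(); im=grab_frame("wrist"); cv2.imwrite("pics/w1.png",im)
print(st["t"],st["position"],st["tool_rot"],st["force"])
W=cam("wrist",st); print("knob px",proj(W,(.44,-.079,.038)))
np.save("w1.npy",np.array([W[1],np.tile(W[2],(3,1))]))
E
```

```text
1.4833 [ 0.4050706  -0.1206692   0.21499545] [[ 0.96984382  0.24372056  0.00180359]
 [ 0.24371729 -0.96984455  0.00185489]
 [ 0.00220128 -0.00135939 -0.99999665]] [-0.22142436  0.02757256  0.08099081]
knob px (np.float64(224.64824361498154), np.float64(130.41220270506867))
```

View pics/w1.png

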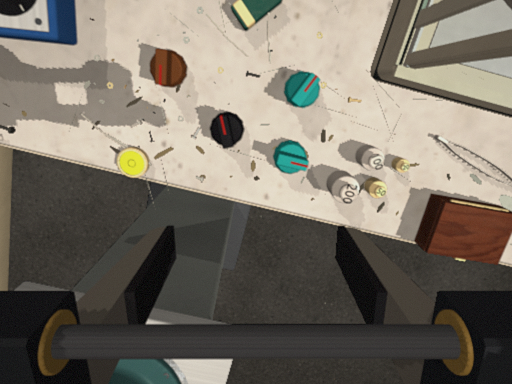

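The wrist view shows the black knob at (227,129), with its red line running up towards (220,115). It also shows the unit at the top left.

```bash
cat >> h.py <<'E'
def redline(im,W,box,z):
    x0,x1,y0,y1=box; c=im[y0:y1,x0:x1].astype(int)
    m=(c[...,2]>90)&(c[...,2]>1.8*c[...,1])&(c[...,2]>1.8*c[...,0])
    v,u=np.nonzero(m); P=np.array([plane(W,a+x0,b+y0,z) for a,b in zip(u,v)])[:,:2]
    ce=P.mean(0); w,V=np.linalg.eigh(np.cov((P-ce).T)); d=V[:,1]; return ce,d,len(u),(P-ce)@d
E
python3 - <<'E'
from h import *
im=cv2.imread("pics/w1.png"); D=np.load("w1.npy"); W=(get_calibration("wrist"),D[0],D[1][0])
ce,d,n,e=redline(im,W,(210,245,108,148),.038)
print(ce,d,np.degrees(np.arctan2(d[1],d[0])),n,e.min(),e.max())
c=im[105:155,205:250]; m=(c.max(2)<60).astype(np.uint8)|((c[...,2].astype(int)>90)&(c[...,2]>1.8*c[...,1])).astype(np.uint8)
k,h=max([(cv2.contourArea(q),i) for i,q in enumerate(cv2.findContours(m,0,1)[0])]); q=cv2.findContours(m,0,1)[0][h]
(x,y),r=cv2.minEnclosingCircle(q); print(x+205,y+105,r,cv2.contourArea(q), "z18",plane(W,x+205,y+105,.018))
print(cv2.fitEllipse(q), plane(W,226.5,129,.028))
E
```

```text
[ 0.44504361 -0.07556499] [-0.90674775 -0.42167347] -155.05971425711684 61 -0.010094268974530331 0.009738469008162172
226.3870964050293 129.48387145996094 17.678136825561523 817.5 z18 [ 0.43867736 -0.07942839  0.018     ]
((21.34494400024414, 23.881006240844727), (31.30158233642578, 33.603206634521484), 179.42835998535156) [ 0.44056267 -0.07999563  0.028     ]
```

Request:
send_rows --commands '[[[0.0268,-0.0318,0],[0,0,0],0],[[0.0268,-0.0318,0],[0,0,0],0],[[0.0268,-0.0318,0],[0,0,0],0],[[0.0268,-0.0318,0],[0,0,0],0],[[0.0268,-0.0318,0],[0,0,0],0],[[0.0268,-0.0318,0],[0,0,0],0],[[0.0268,-0.0318,0],[0,0,0],0],[[0,0,0],[0,0,0],0]]'

```text
t: 2.2
position: [0.5352, 0.1401, 0.2144]
tool_rot: [[0.971, 0.241, 0.001], [0.241, -0.971, 0.005], [0.003, -0.005, -1.0]]
force: [-0.6, 0.7, 0.7]
opening: 0.0408
grasp_force: 0.0
```

```bash
python3 - <<'E'
from h import *
st=monitor.observe(); im=grab_frame("wrist"); cv2.imwrite("pics/w2.png",im)
print(st["t"],st["position"],st["tool_rot"],st["force"])
W=cam("wrist",st); print([proj(W,p) for p in ((.524,.143,.0665),(.5765,.248,.099))])
np.save("w2.npy",np.array([W[1],np.tile(W[2],(3,1))]))
E
```

```text
2.2 [0.53518835 0.14012423 0.21444422] [[ 0.97053256  0.24096636  0.00132366]
 [ 0.2409562  -0.97052112  0.00537251]
 [ 0.00257923 -0.00489525 -0.99998469]] [-0.58682083  0.68073828  0.67119382]
[(np.float64(250.1971147676516), np.float64(188.10008195131124)), (np.float64(143.90896344626034), np.float64(112.96530180226239))]
```

View pics/w2.png

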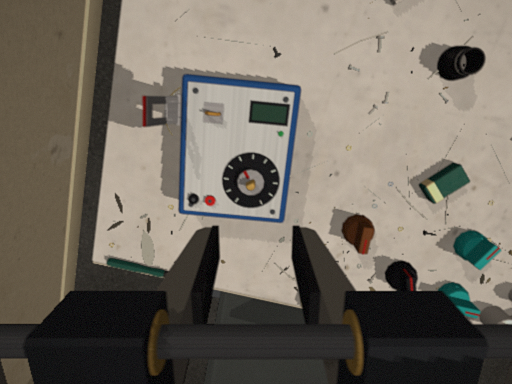

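The wrist view shows the unit's corners at about (184,75), (300,86), (285,221) and (180,213). The hasp tip is at (146,111), the shaft at (251,185) and the collar's red mark at (246,174).

```bash
python3 - <<'E'
from h import *
im=cv2.imread("pics/w2.png"); D=np.load("w2.npy"); W=(get_calibration("wrist"),D[0],D[1][0])
c=im.astype(int); m=((c[...,0]>80)&(c[...,0]>1.5*c[...,2])&(c[...,0]>1.25*c[...,1])).astype(np.uint8)
m[235:]=0
q=max(cv2.findContours(m,0,1)[0],key=cv2.contourArea)
ap=cv2.approxPolyDP(cv2.convexHull(q),4,True)[:,0]; print(ap.tolist())
for p in ap: print(plane(W,*p,.045)[:2])
for box,z in (((238,262,165,200),.053),((135,160,90,130),.099)):
    ce,d,n,e=redline(im,W,box,z); print(ce,d,n,e.min(),e.max())
v=[];ys=(c[170:200,238:265,2]>150)&(c[170:200,238:265,0]<0.65*c[170:200,238:265,2])&(c[170:200,238:265,1]>.55*c[170:200,238:265,2])
b,a=np.nonzero(ys); print("brass",a.mean()+238,b.mean()+170,len(a),plane(W,a.mean()+238,b.mean()+170,.0635))
cv2.imwrite("pics/w2c.png",cv2.resize(im[140:230,200:300],None,fx=6,fy=6,interpolation=cv2.INTER_CUBIC))
E
```

```text
[[184, 75], [299, 87], [282, 221], [179, 211]]
[0.61400075 0.23189801]
[0.63031881 0.11985498]
[0.48905775 0.09850357]
[0.47294219 0.21177356]
[0.5336683  0.15041167] [-0.72730156 -0.68631803] 21 -0.003698291089648882 0.003913255223295724
[0.57838949 0.2486244 ] [-0.98962273 -0.14369014] 60 -0.011966325767549009 0.012162138896351569
brass 250.6060606060606 186.6060606060606 33 [0.52475117 0.14281258 0.0635    ]
```

View pics/w2c.png

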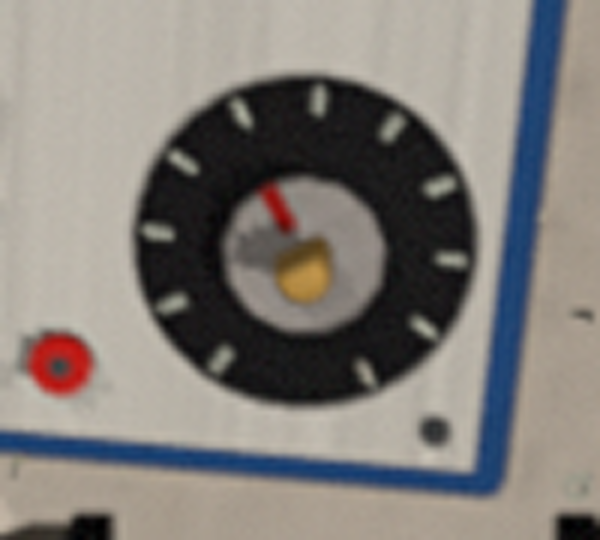

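Request:
send_rows --commands '[[[0,0,0],[0,0,5.4],0],[[0.015,-0.034,0],[0,0,0],0],[[0.015,-0.034,0],[0,0,0],0],[[0.015,-0.034,0],[0,0,0],0],[[0.015,-0.034,0],[0,0,0],0],[[0,0,0.034],[0,0,0],0],[[0,0,0.034],[0,0,0],0],[[0,0,0],[0,0,0],0]]'

```text
t: 2.92
position: [0.5703, 0.2712, 0.1396]
tool_rot: [[0.99, 0.14, -0.011], [0.14, -0.99, -0.007], [-0.012, 0.005, -1.0]]
force: [-1.2, -1.4, -0.6]
opening: 0.0005
grasp_force: 0.0
```

```bash
python3 - <<'E'
from h import *
st=monitor.observe(); print(st["position"],np.round(st["tool_rot"],4).tolist(),st["force"],st["opening"])
D=np.load("w2.npy"); W=(get_calibration("wrist"),D[0],D[1][0])
f=lambda x,y,z:plane(W,200+x/6-.4,140+y/6-.4,z)
c=f(304,253,.053); a=f(267,187,.053); b=f(291,231,.053); print("collar",c,a,b)
for p,q in ((a,b),(a,c)): print(np.degrees(np.arctan2(p[1]-q[1],p[0]-q[0])))
print("dial",f(306,240,.0455)); p,q=f(327,238,.0665),f(278,252,.0665); print("flat normal from edge",np.degrees(np.arctan2(p[1]-q[1],p[0]-q[0]))+90)
E
```

```text
[0.57025515 0.2711596  0.13961493] [[0.9901, 0.1397, -0.0106], [0.1396, -0.9902, -0.007], [-0.0115, 0.0055, -0.9999]] [-1.24183209 -1.37116676 -0.60335177] 0.0005036610420828268
collar [0.52672537 0.1438502  0.053     ] [0.53667491 0.15285402 0.053     ] [0.53003599 0.14698401 0.053     ]
41.48250900338272
42.14344927617302
dial [0.52706664 0.14371015 0.0455    ]
flat normal from edge 30.502764794357617
```

Request:
send_rows --commands '[[[0.006,-0.012,0],[0,0,0],0],[[0,0,0.03],[0,0,0],0],[[0,0,0.03],[0,0,0],0],[[0,0,0],[0,0,0],0],[[0,0,0],[0,0,0],0]]'

```text
t: 3.33
position: [0.5783, 0.2877, 0.0873]
tool_rot: [[0.99, 0.14, -0.001], [0.14, -0.99, -0.001], [-0.001, 0.001, -1.0]]
force: [0.9, -0.1, -0.7]
opening: 0.0001
grasp_force: 0.0
```

```bash
python3 - <<'E'
from h import *
st=monitor.observe(); print(st["position"],np.round(st["tool_rot"],4).tolist(),st["force"])
d=np.array(st["position"])-[.5823,.2316,.048]; print("unit rel hinge",d@[.989,.146,0],d@[-.146,.989,0],d[2])
E
```

```text
[0.57830523 0.28773219 0.08726467] [[0.9902, 0.1397, -0.0006], [0.1397, -0.9902, -0.0008], [-0.0007, 0.0007, -1.0]] [ 0.91011299 -0.12667    -0.74909334]
unit rel hinge 0.004244469048931871 0.05609797272977399 0.039264666425642414
```

Request:
send_rows --commands '[[[-0.004,0.022,0],[0,0,0],0],[[0,0.014,-0.003],[0,0,0],0],[[0,0.014,0],[0,0,0],0],[[0,0.012,0.006],[0,0,0],0],[[0,0.01,0.01],[0,0,0],0],[[0,0.007,0.012],[0,0,0],0],[[0,0.004,0.009],[0,0,0],0],[[0,0,0],[0,0,0],0]]'

```text
t: 4.0
position: [0.5853, 0.2043, 0.0504]
tool_rot: [[0.99, 0.14, -0.002], [0.14, -0.99, -0.001], [-0.002, 0.001, -1.0]]
force: [0.6, 0.6, 0.5]
opening: 0.0004
grasp_force: 0.0
```

Request:
send_rows --commands '[[[0,0,0.002],[0,0,0],0],[[0,0,0.002],[0,0,0],0],[[0,0,0],[0,0,0],0]]'

```text
t: 4.25
position: [0.5853, 0.2056, 0.0497]
tool_rot: [[0.99, 0.142, -0.001], [0.142, -0.99, -0.002], [-0.001, 0.002, -1.0]]
force: [-4.0, -4.4, 15.1]
opening: 0.0002
grasp_force: 6.7
```

```bash
python3 - <<'E'
from h import *
st=monitor.observe(); print(st["position"],st["force"])
d=np.array(st["position"])-[.5823,.2316,.048]; print("unit rel hinge",d@[.989,.146,0],d@[-.146,.989,0],d[2])
im=np.hstack([cv2.resize(grab_frame("side")[90:200,180:290],(400,400)),cv2.resize(grab_frame("scene")[180:280,140:240],(400,400))]); cv2.imwrite("pics/h1.png",im)
E
```

```text
[0.58530187 0.20560555 0.04972728] [-4.0073836  -4.37206808 15.12321503]
unit rel hinge -0.0008263411169804461 -0.026146788869656754 0.0017272776075782648
```

View pics/h1.png

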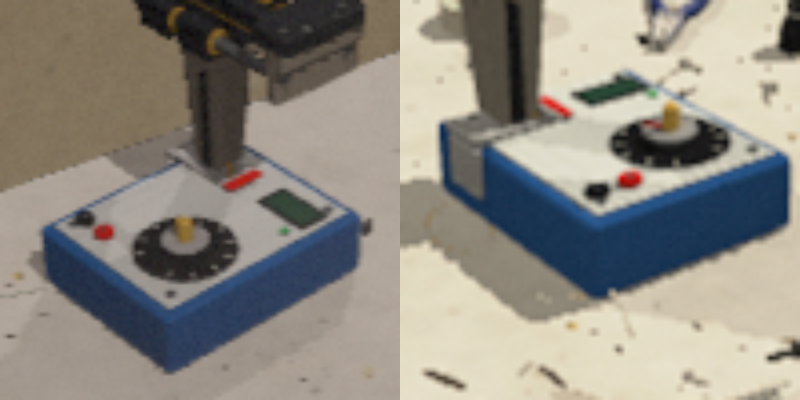

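The hasp lies flat under the closed fingers, with its red tip down beside the staple. Next I lift off and go to the knob.

Request:
send_rows --commands '[[[0,0,-0.034],[0,0,0],0],[[0,0,-0.034],[0,0,0],0],[[0,0,-0.034],[0,0,0],0],[[-0.02,0.029,-0.01],[0,0,0],0.45],[[-0.02,0.029,-0.01],[0,0,0],0.45],[[-0.02,0.029,0],[0,0,0],0.45],[[-0.02,0.029,0],[0,0,0],0.45],[[-0.02,0.029,0],[0,0,0],0.45]]'

```text
t: 5.02
position: [0.5057, 0.0478, 0.1703]
tool_rot: [[0.99, 0.143, -0.001], [0.143, -0.99, 0.0], [-0.001, -0.0, -1.0]]
force: [-0.8, -0.7, 0.1]
opening: 0.0314
grasp_force: 0.0
```

Request:
send_rows --commands '[[[-0.02,0.029,0],[0,0,0],0.45],[[-0.02,0.029,0],[0,0,0],0.45],[[-0.02,0.029,0],[0,0,0],0.45],[[-0.01,0.02,0],[0,0,-5.6],0.45],[[0,0,0],[0,0,-5.6],0.45],[[0,0,0],[0,0,-5.6],0.45],[[0,0,0],[0,0,0],0.45],[[0,0,0],[0,0,0],0.45]]'

```text
t: 5.68
position: [0.4526, -0.0669, 0.1703]
tool_rot: [[0.908, 0.42, -0.001], [0.42, -0.908, 0.001], [-0.0, -0.001, -1.0]]
force: [0.6, 0.6, 0.4]
opening: 0.0416
grasp_force: 0.0
```

```bash
python3 - <<'E'
from h import *
st=monitor.observe(); im=grab_frame("wrist"); cv2.imwrite("pics/w3.png",im)
np.set_printoptions(precision=4,suppress=True)
print(st["position"],np.array(st["tool_rot"])); R=np.array(st["tool_rot"]);W=cam("wrist",st)
u,v=proj(W,(.44,-.0795,.038)); print(u,v)
b=(int(u)-30,int(u)+30,int(v)-30,int(v)+30)
ce,d,n,e=redline(im,W,b,.038); d=d*np.sign(d[0]); print("red",ce,np.degrees(np.arctan2(d[1],d[0])),n,e.min(),e.max(),"centre", ce-d*.0072)
T=np.array([*(ce-d*.0072),.020]); print("shift tool",R.T@(T-st["position"]))
cv2.imwrite("pics/w3c.png",np.hstack([cv2.resize(im[b[2]-15:b[3]+15,b[0]-15:b[1]+15],(400,400)),cv2.resize(im,(400,400))]))
E
```

```text
[ 0.4526 -0.0669  0.1703] [[ 0.9077  0.4196 -0.0007]
 [ 0.4196 -0.9077  0.0005]
 [-0.0004 -0.0007 -1.    ]]
260.8220877348321 198.75537779731457
red [ 0.4455 -0.075 ] 25.623941302610927 57 -0.010039519089276206 0.009179593788070713 centre [ 0.439  -0.0781]
shift tool [-0.017   0.0045  0.1503]
```

View pics/w3c.png

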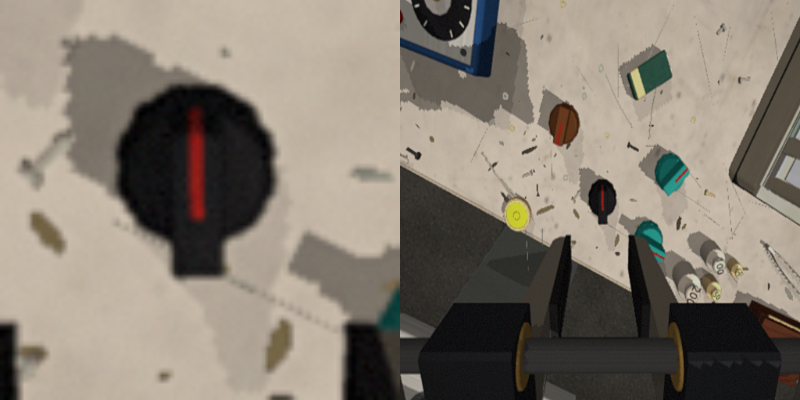

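The crop shows the knob with its red line at (261,199) in the full picture. The bar lies along tool x and the fingers are clear of the turquoise knob.

```bash
python3 - <<'E'
from h import *
np.set_printoptions(precision=4,suppress=True)
im=cv2.imread("pics/w3.png"); st=monitor.observe(); W=cam("wrist",st); R=np.array(st["tool_rot"]); p=np.array(st["position"])
x0=260-45;y0=198-45;s=90/400
t=lambda P:(R.T@(P-p))[:2]
q=lambda x,y,z:t(plane(W,x0+x*s-.4,y0+y*s-.4,z))
print("bar -x end",q(198,274,.038),"+x",q(198,118,.038),"skirt L/R z.018",q(118,165,.018),q(275,165,.018),"skirt top edge z.018",q(197,84,.018))
print(im[y0+15:y0+66,260][:,[2,1]].tolist())
E
```

```text
bar -x end [-0.0328  0.0046] +x [0.003  0.0045] skirt L/R z.018 [-0.0137 -0.0136] [-0.0137  0.0226] skirt top edge z.018 [0.0055 0.0045]
[[196, 183], [201, 189], [179, 168], [114, 106], [42, 42], [7, 7], [2, 2], [14, 12], [18, 10], [30, 12], [39, 15], [36, 14], [36, 3], [50, 17], [61, 17], [78, 21], [109, 25], [109, 27], [109, 28], [110, 28], [110, 31], [108, 26], [111, 29], [108, 29], [109, 28], [107, 27], [108, 23], [110, 27], [110, 28], [110, 29], [111, 29], [123, 27], [140, 28], [128, 30], [73, 29], [31, 28], [25, 24], [27, 25], [29, 28], [35, 35], [32, 31], [30, 30], [32, 31], [26, 27], [29, 25], [23, 19], [37, 37], [117, 108], [184, 171], [179, 168], [179, 166]]
```

Request:
send_rows --commands '[[[-0.016,0.0045,0.03],[0,0,0],0.45],[[0,0,0.035],[0,0,0],0.45],[[0,0,0.035],[0,0,0],0.45],[[0,0,0.03],[0,0,0],0.45],[[0,0,0.02],[0,0,0],0.45],[[0,0,0],[0,0,0],0.45],[[0,0,0],[0,0,0],0.45]]'

```text
t: 6.32
position: [0.4397, -0.0774, 0.02]
tool_rot: [[0.907, 0.421, -0.002], [0.421, -0.907, 0.001], [-0.002, -0.002, -1.0]]
force: [-0.2, 0.9, -0.3]
opening: 0.0414
grasp_force: 0.0
```

Request:
send_rows --commands '[[[0,0,0],[0,0,0],0],[[0,0,0],[0,0,0],0],[[0,0,0],[0,0,0],0],[[0,0,0],[0,0,0],0],[[0,0,0],[0,0,0],0],[[0,0,0],[0,0,0],0]]' --grip_force 30

```text
t: 6.82
position: [0.4408, -0.0786, 0.0214]
tool_rot: [[0.907, 0.421, 0.001], [0.421, -0.907, -0.001], [0.001, 0.001, -1.0]]
force: [-1.4, 0.9, 7.5]
opening: 0.012
grasp_force: 30.0
```

Request:
send_rows --commands '[[[0,0,-0.02],[0,0,0],0],[[0,0,-0.03],[0,0,0],0],[[0,0,-0.03],[0,0,0],0],[[0,0,-0.03],[0,0,0],0],[[0,0,-0.02],[0,0,0],0],[[0,0,0],[0,0,0],0]]'

```text
t: 7.32
position: [0.4428, -0.0789, 0.1545]
tool_rot: [[0.907, 0.421, 0.008], [0.421, -0.907, -0.003], [0.006, 0.005, -1.0]]
force: [-0.6, -0.5, -0.6]
opening: 0.0118
grasp_force: 30.0
```

Request:
send_rows --commands '[[[0.0286,-0.0276,0],[0,0,0],0],[[0.0286,-0.0276,0],[0,0,0],0],[[0.0286,-0.0276,0],[0,0,0],0],[[0.0286,-0.0276,0],[0,0,0],0],[[0.0286,-0.0276,0],[0,0,0],0],[[0,0,0],[0,0,-5.7],0],[[0,0,0],[0,0,-5.7],0],[[0,0,0],[0,0,-5.7],0]]'

```text
t: 7.98
position: [0.5109, 0.1081, 0.1492]
tool_rot: [[0.738, 0.675, -0.002], [0.675, -0.738, -0.0], [-0.002, -0.001, -1.0]]
force: [-0.3, 0.6, -1.8]
opening: 0.0121
grasp_force: 30.0
```

Request:
send_rows --commands '[[[0,0,0],[0,0,0],0],[[0,0,0],[0,0,0],0],[[0,0,0],[0,0,0],0]]'

```text
t: 8.23
position: [0.5114, 0.1066, 0.15]
tool_rot: [[0.745, 0.667, -0.001], [0.667, -0.745, -0.0], [-0.001, -0.0, -1.0]]
force: [0.3, 0.3, -0.1]
opening: 0.0114
grasp_force: 30.0
```

```bash
python3 - <<'E'
from h import *
np.set_printoptions(precision=4,suppress=True)
st=monitor.observe(); im=grab_frame("wrist"); cv2.imwrite("pics/w4.png",im); s=grab_frame("side"); cv2.imwrite("pics/s4.png",s)
print(st["t"],st["position"],np.array(st["tool_rot"]),st["force"],st["opening"])
W=cam("wrist",st); R=np.array(st["tool_rot"]); p=np.array(st["position"])
for q in ([0,0,0],[0,0,.002],[.019,0,.02],[.019,0,.002]): print(q,proj(W,p+R@q))
print("shaft",proj(W,(.5268,.1438,.0665)),"mark",proj(W,(.5345,.1515,.053)))
u,v=map(int,proj(W,p)); A=cv2.resize(im[v-60:v+60,u-60:u+60],(500,500),interpolation=2)
C=cam("side");u,v=map(int,proj(C,p)); B=cv2.resize(s[v-30:v+30,u-20:u+16],(300,500),interpolation=2)
cv2.imwrite("pics/k4.png",np.hstack([A,B]))
E
```

```text
8.2333 [0.5114 0.1066 0.15  ] [[ 0.7451  0.6669 -0.0009]
 [ 0.6669 -0.7451 -0.0002]
 [-0.0009 -0.0004 -1.    ]] [ 0.3155  0.2839 -0.1498] 0.011448750272006179
[0, 0, 0] (np.float64(252.95719745858975), np.float64(245.42582307407326))
[0, 0, 0.002] (np.float64(252.97639930351374), np.float64(243.8324406888292))
[0.019, 0, 0.02] (np.float64(253.08344193321628), np.float64(202.26108191171957))
[0.019, 0, 0.002] (np.float64(252.91718476383795), np.float64(212.9922945315665))
shaft (np.float64(231.0847516567249), np.float64(154.15950847982845)) mark (np.float64(231.2131031868912), np.float64(137.66716597966155))
```

View pics/k4.png

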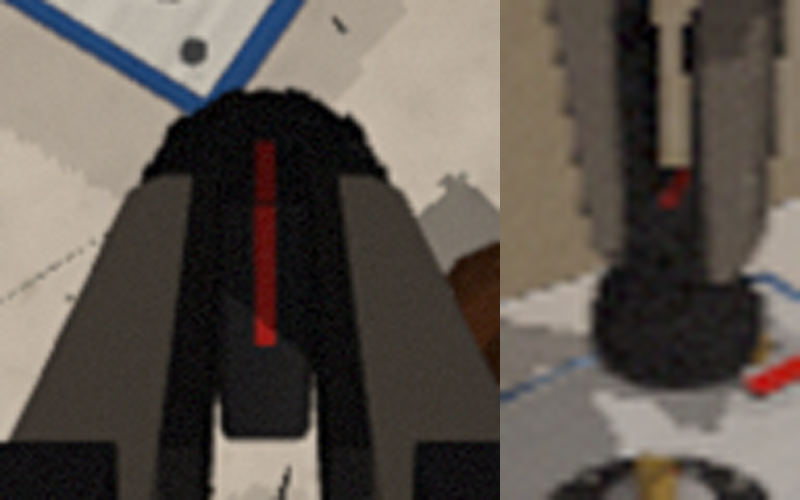

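```bash
python3 - <<'E'
from h import *
np.set_printoptions(precision=4,suppress=True)
im=cv2.imread("pics/w4.png"); st=monitor.observe(); W=cam("wrist",st); R=np.array(st["tool_rot"]); p=np.array(st["position"])
print(im[200:212,253].mean(1), im[225:242,256][:,2], im[284:296,256].mean(1))
f=lambda u,v,tz:(R.T@(plane(W,u,v,p[2]-tz)-p))[:2]
print("-x end",f(255.6,289.5,-.0168),"+x top edge",f(255.6,234.0,-.0168),"skirt",f(255,206,.0212))
# check px scale of TCP: fingertip edges seen at crop row 178
print("fingertip top edge", f(230,185+178/4.167,0))
E
```

```text
[ 70.3333  80.3333 106.6667 138.     161.     153.     101.6667  21.6667
   0.       8.3333  13.       8.6667] [73 71 71 71 71 70 73 70 48 66 95 94 95 93 97 92 93] [ 24.6667  27.3333  29.6667  30.3333  25.      26.6667  92.3333 161.
 184.     180.     180.     175.6667]
-x end [-0.0176  0.0015] +x top edge [0.0149 0.0015] skirt [0.0161 0.0012]
fingertip top edge [ 0.011  -0.0128]
```

Request:
send_rows --commands '[[[0.019,-0.0096,0],[0,0,0],0],[[0.019,-0.0096,0],[0,0,0],0],[[0,0,0.025],[0,0,0],0],[[0,0,0.025],[0,0,0],0],[[0,0,0],[0,0,0],0],[[0,0,0],[0,0,0],0],[[0,0,0],[0,0,0],0]]'

```text
t: 8.92
position: [0.5277, 0.1469, 0.1015]
tool_rot: [[0.744, 0.669, 0.001], [0.669, -0.744, 0.0], [0.001, 0.0, -1.0]]
force: [0.4, 0.1, -0.4]
opening: 0.0116
grasp_force: 30.0
```

```bash
python3 - <<'E'
from h import *
np.set_printoptions(precision=4,suppress=True)
st=monitor.observe(); print(st["position"],np.array(st["tool_rot"])[:,0],st["force"],st["opening"])
p=np.array(st["position"]); out=[]
for n in ("side","scene"):
    im=grab_frame(n); cv2.imwrite(f"pics/{n}5.png",im); C=cam(n); u,v=map(int,proj(C,(.5265,.145,.07)))
    print(n,u-25,v-25); out.append(cv2.resize(im[v-25:v+25,u-25:u+25],(400,400),interpolation=2))
cv2.imwrite("pics/k5.png",np.hstack(out))
E
```

```text
[0.5277 0.1469 0.1015] [0.7435 0.6687 0.001 ] [ 0.4071  0.0984 -0.3794] 0.011643435438616673
side 205 123
scene 181 177
```

View pics/k5.png

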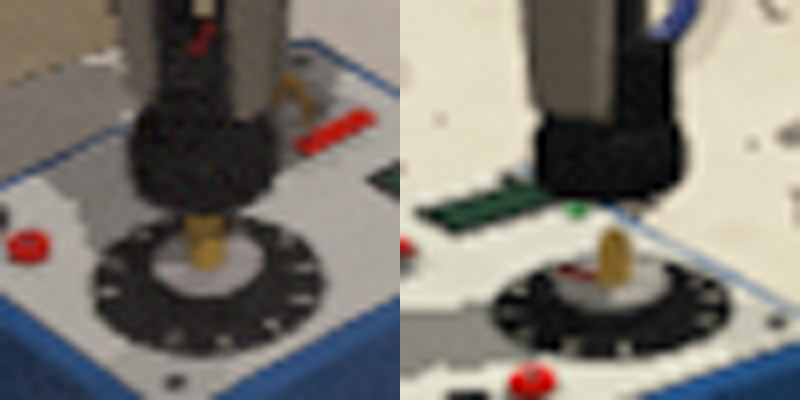

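The hasp is closed and the knob hangs just above the shaft. Skirt centre columns in the crop are 203.5 (side) and 211 (scene), against dial centres of 209.5 and 212. I'll turn these into an offset.

```bash
python3 - <<'E'
from h import *
np.set_printoptions(precision=4,suppress=True)
from scipy.optimize import least_squares
C=cam("side");S=cam("scene")
px=lambda o,c:o+(c+.5)/8-.5
def solve(z,cu,su): return least_squares(lambda q:[proj(C,(*q,z))[0]-px(205,cu),proj(S,(*q,z))[0]-px(181,su)],[.527,.145]).x
k=solve(.089,203.5,211); d=solve(.0455,209.5,212); c=solve(.053,209,212.5); s=solve(.062,206,216)
print("knob",k,"dial",d,"collar",c,"shaft",s)
R=np.array(monitor.observe()["tool_rot"])
for t in (d,c,s): print("need shift tool",(R.T@np.r_[t-k,0])[:2])
E
```

```text
knob [0.5251 0.1439] dial [0.5252 0.1445] collar [0.5252 0.1442] shaft [0.5243 0.1435]
need shift tool [ 0.0004 -0.0004]
need shift tool [ 0.0002 -0.0001]
need shift tool [-0.0009 -0.0002]
```

Request:
send_rows --commands '[[[0.0002,-0.0002,0.006],[0,0,0],0],[[0,0,0.004],[0,0,0],0],[[0,0,0.003],[0,0,0],0],[[0,0,0.003],[0,0,0],0],[[0,0,0],[0,0,0],0],[[0,0,0],[0,0,0],0]]'

```text
t: 9.52
position: [0.527, 0.147, 0.0843]
tool_rot: [[0.743, 0.669, -0.001], [0.669, -0.743, -0.0], [-0.0, -0.0, -1.0]]
force: [-0.7, 0.6, -0.5]
opening: 0.0119
grasp_force: 30.0
```

Request:
send_rows --commands '[[[0,0,0.003],[0,0,0],0],[[0,0,0.003],[0,0,0],0],[[0,0,0.002],[0,0,0],0],[[0,0,0],[0,0,0],0],[[0,0,0],[0,0,0],0]]'

```text
t: 9.93
position: [0.527, 0.147, 0.0763]
tool_rot: [[0.743, 0.669, -0.0], [0.669, -0.743, -0.0], [-0.0, -0.0, -1.0]]
force: [1.0, -0.6, -1.0]
opening: 0.0116
grasp_force: 30.0
```

Request:
send_rows --commands '[[[0,0,0.002],[0,0,0],0],[[0,0,0.002],[0,0,0],0],[[0,0,0],[0,0,0],0],[[0,0,0],[0,0,0],0]]'

```text
t: 10.27
position: [0.5275, 0.1472, 0.0729]
tool_rot: [[0.743, 0.669, 0.001], [0.669, -0.743, 0.0], [0.001, 0.0, -1.0]]
force: [-1.4, -0.9, 3.1]
opening: 0.0116
grasp_force: 30.0
```

Request:
send_rows --commands '[[[0,0,0.002],[0,0,0],0],[[0,0,0.002],[0,0,0],0],[[0,0,0.001],[0,0,0],0],[[0,0,0],[0,0,0],0],[[0,0,0],[0,0,0],0],[[0,0,0],[0,0,0],0]]' --grip_force 45

```text
t: 10.77
position: [0.5275, 0.1472, 0.0683]
tool_rot: [[0.743, 0.669, 0.001], [0.669, -0.743, -0.0], [0.001, 0.001, -1.0]]
force: [-1.5, -0.4, 9.8]
opening: 0.0117
grasp_force: 45.0
```

Request:
send_rows --commands '[[[0,0,0],[0,0,0],0],[[0,0,0],[0,0,0],0],[[0,0,0],[0,0,0],0],[[0,0,0],[0,0,0],0],[[0,0,0],[0,0,0],0],[[0,0,0],[0,0,0],0]]'

```text
t: 11.27
position: [0.5275, 0.1472, 0.0684]
tool_rot: [[0.743, 0.669, 0.001], [0.669, -0.743, -0.0], [0.001, 0.001, -1.0]]
force: [-1.2, -1.0, 9.8]
opening: 0.0118
grasp_force: 45.0
```

```bash
python3 - <<'E'
from h import *
o=[cv2.resize(grab_frame(n)[y:y+80,x:x+80],(400,400),interpolation=2) for n,x,y in (("side",195,100),("scene",165,160))]
cv2.imwrite("pics/f.png",np.hstack(o))
E
```

```text
(no output)
```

View pics/f.png

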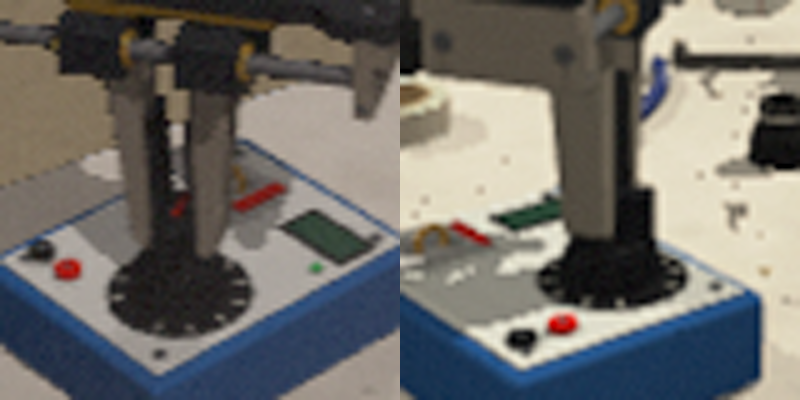

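The knob sits down on the dial, fully home and pressed at a steady 9.8 N. The hasp is closed with its red tip flat beside the staple.

```bash
python3 -c "
from workcell import robot; print(robot.sign_off())"
```

```text
the job is handed in; nothing more can be done
None
```

The job is handed in after about 11.4 s of the 58 s allowed: the hasp is closed on its staple, and the knob is home on the D-shaft, still gripped and held down at about 9.8 N (7.8 N reaches the spring's stop).

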